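Close the fold-back cover of a food pan

TASK

The steel food pan has a two-part cover: the hinged leaf has been folded back onto the fixed half, so the sauce pots in the other half stand open. Close the pan using the fingertips only: push the leaf up from under its tab, turn it over its spine and press it down until it lies flush on the rim over the pots, then move clear. Do not pinch or grip anything; ease the leaf over without letting it slam or leaning hard on it, and leave the pots and the two shakers behind the pan where they stand.

Things in the scene. Friction and masses are not known exactly. Their poses are not given: they have to be found in the camera images.
- food_pan: Steel food pan, fixed in place. Origin: centre of its foot on the table. Rim 164 mm (pan x) by 267 mm (pan y), 100 mm high; walls below it slope in, 137 x 240 mm under the rim, 122 x 225 mm at the foot. Half of a 4 mm steel cover is clipped on the +y half (left, seen from the robot), its top 104 mm high. The -y (right) half is open at the start and holds three sauce pots.
- spine_mid (a point): Middle of the spine, the hinge across the middle of the pan that joins the fixed half of the cover and the leaf: on its axis, 104 mm above the table, over the pan's centre. The axis runs along the pan's x; the knuckles are 7 mm thick and 152 mm long.
- cover_leaf (a joint): Leaf angle about the spine, rad: 0 = closed, flush on the rim over the -y half; 1.57 = upright; 3.13 = folded back flat on the fixed +y half. Starts at 2.75 to 3.08. Leaf: 4 mm steel sheet, 162 mm along the spine, reaching 133 mm from it, its tab 163 mm; 0.13 to 0.23 kg. Stiff hinge: the leaf stays wherever it is left and takes up to about 3 N at the tab to turn.
- leaf_tab (a point): Middle of the outer edge of the leaf's tab, 163 mm from the spine axis; turns with the leaf. The tab is 60 mm wide, 4 mm thick, central on the free edge; 29 mm of it overhang the pan's rim, free above and below. The point is on the face that looks down while folded back and up once closed: pushing on that one face takes the leaf all the way.
- pot_a: Lidded portion pot of sauce, 53 mm in diameter, 36 mm high, loose on the pan's floor (3 mm above the table) in the open half, far right corner. The origin is the centre of its underside. Must stay where it is (within 20 mm).
- pot_b: The same kind of lidded portion pot, near right corner of the pan. The origin is the centre of its underside. Must stay where it is.
- pot_c: The same kind of lidded portion pot, on the near side next to the spine. The origin is the centre of its underside. Must stay where it is.
- salt: Loose glass salt shaker with a grey metal top, 44 mm in diameter, 90 mm high, standing on the table behind the pan (150 to 170 mm from the pan's centre along its x). The origin is the centre of its underside. Must stay where it is.
- spice: Loose spice jar with a red cap, 44 mm in diameter, 98 mm high, standing on the table behind the pan beside the salt shaker. The origin is the centre of its underside. Must stay where it is.

How it is judged:
By the outcome, as a careful person would: the job done as asked, in the order asked, and still so for the second after the job is handed in, with the robot touching nothing.
It also fails if it takes over 42 s, if anything falls off the work surface, if the arm or the gripper's body presses on something with over 40 N, if the wrist force passes 120 N, or if a joint passes its speed limit or range.

ROBOT

A 6-joint arm with a two-finger parallel gripper is mounted at the origin on a cart in front of the work surface, level with it; the furniture and walls round the work are solid. World frame = base frame: x ahead of the robot, y to its left, z up, the work surface at z = 0. Lengths are in m, angles in rad, forces in N, time in s.
With the tool pointing down it reaches from about 0.35 to 0.8 m from the base axis. Payload 7.3 kg.
Tool frame: the origin (TCP) lies between the finger pads; the fingertips stand 25 mm ahead of it and the grasp point (between the pads) lies 6 mm ahead of it (r.tip_extent is the distance from the TCP to the fingertips, in m); z points along the fingers, y is the line along which they close (so a half turn about z gives the same grasp; the last joint's range is limited). The gripper opens to 85 mm and grips with 20 to 120 N. Pads are 22 mm wide; open, the fingers measure 114 mm over their backs; the gripper's body (76 mm by 85 mm) begins 54 mm behind the grasp point. The pads swing forward as they close: fully open they stand 13 mm farther back than shut.
Start: joints at [-1.283, 0.342, 1.524, -0, 1.275, -0.146], TCP at [0.221, -0.476, 0.256] pointing down, gripper open.
Joint ranges: [-2.53, 2.53], [-0.77, 2.02], [0.04, 2.7], [-1, 4.14], [0.28, 2.66], [-3.11, 3.11]. Speed limits (rad/s): [2.57, 2.57, 3.14, 3.14, 3.14, 3.14].

INTERFACE

Orientations are given as a unit quaternion [x, y, z, w].
In Python, from workcell import r, command_gripper, optics gives the robot as it stands. The module is installed in compiled form; this text tells all that it offers. Calls block until the motion is done:
- r.reach(position, orientation): joint-space move of the TCP to a pose.
- r.move_straight(position, orientation=None, speed=0.15, max_force=None): straight line of the TCP; orientation=None keeps the orientation; speed is the mean speed in m/s. With max_force (N) it stops when the force on the tool has changed by that much, and returns True; else False.
- r.movej(angles): joint-space move.
- command_gripper(opening, force=None): finger opening in m; force is the grip in N (None keeps the last); returns when the fingers have stopped.
- r.hold(seconds).
- r.solve_ik(position, orientation): joint angles nearest the present ones, or None.
- r.read_state(): the state.
- optics.get_image(name): name is "scene" or "side" or "wrist"; returns (picture, depth): 480x640x3 uint8, red, green, blue; 480x640 float32, m along the optical axis (not along the pixel's ray), 0 where there is no reading.
- optics.camera_model(name): a dict with "K" (3x3 intrinsics, pixels), "k1" (the pictures are not rectified: a ray, as slopes to the right and down, at radius r is drawn at 1 + k1 r^2 times it, then the intrinsics apply), "R" (3x3) and "t" (3): a world point X has camera coordinates R X + t; the wrist camera has in their place "tool_from_camera" (4x4, takes a point from camera to tool coordinates, whose origin is the TCP and whose axes are the flange's). Camera axes: x right, y down, z forward; pixel columns grow to the right and rows downward; lengths in m; the calibration is good to about 2 mm. A picture is of the moment at which its call begins: read the wrist's pose just before it. camera_model takes no time and is no camera call.
A pose or a line that the arm cannot do raises r.PlanningError and nothing moves.
- r.finish_job(): hands the job in; it is judged then, once.
The state is a dict: "time_s": time; "joint_positions": joint angles; "dq": joint speeds; "tau": joint torques, N m; "eef_pos": TCP position; "eef_rot": TCP orientation; "contact_force": force on the tool from outside, world axes, zero at the start; "torque": the same for the moment, N m; "grip_width": finger opening in m; "grip_force": force on a finger pad.
Only numpy, scipy, OpenCV 4.12 (cv2) and the standard library are available. Lean on these libraries where they do the work, as an engineer would, in place of code of your own. Each camera call takes 0.05 s, during which the arm holds its last target. There are 200 camera calls.

## Working session

There is one attempt and no reset: what is moved stays moved. The work goes in short steps, each a Python script; the robot and the scene stay as the last script left them, time stands still between calls to the robot, and variables do not carry over. Pictures are saved under pics/ and viewed, at most 10 in all, crops included, and the job is handed in when it is done.

```bash
mkdir -p pics
python3 - <<'E'
from workcell import r, optics
import cv2, numpy as np
for n in("scene","side"):
    p,d=optics.get_image(n); cv2.imwrite(f"pics/{n}0.png",p[:,:,::-1]); np.savez(f"{n}0.npz",p=p,d=d)
    m=optics.camera_model(n); print(n,{k:np.round(v,4).tolist() for k,v in m.items()})
s=r.read_state(); print(s["eef_pos"],s["eef_rot"],s["time_s"],s["grip_width"],r.tip_extent)
print(optics.camera_model("wrist"))
E
```

```text
scene {'K': [[465.1484, 0.0, 317.6242], [0.0, 465.1484, 235.1643], [0.0, 0.0, 1.0]], 'k1': 0.0304, 'R': [[0.9926, 0.1211, 0.0082], [0.1058, -0.8304, -0.5471], [-0.0594, 0.5439, -0.8371]], 't': [-0.5976, -0.0283, 0.9769]}
side {'K': [[499.7305, 0.0, 316.1914], [0.0, 499.7305, 230.144], [0.0, 0.0, 1.0]], 'k1': 0.013, 'R': [[0.9901, -0.1401, 0.0017], [-0.1189, -0.8465, -0.519], [0.0742, 0.5137, -0.8548]], 't': [-0.5938, 0.0841, 0.9929]}
[ 0.22060838 -0.47604612  0.25568972] [ 9.76572445e-01  2.15187771e-01 -4.40056587e-05 -6.93895170e-04] 0.1 0.0856361410835382 0.025
{'K': array([[398.97901476,   0.        , 316.02732614],
       [  0.        , 398.97901476, 232.54005082],
       [  0.        ,   0.        ,   1.        ]]), 'k1': -0.004195653175463039, 'tool_from_camera': array([[-2.48147380e-05, -9.54764111e-01, -2.97364242e-01,
         7.53999197e-02],
       [ 9.99998673e-01, -5.08139361e-04,  1.54806280e-03,
         3.06970292e-04],
       [-1.62913728e-03, -2.97363809e-01,  9.54762856e-01,
        -1.18075011e-01],
       [ 0.00000000e+00,  0.00000000e+00,  0.00000000e+00,
         1.00000000e+00]])}
```

View pics/scene0.png

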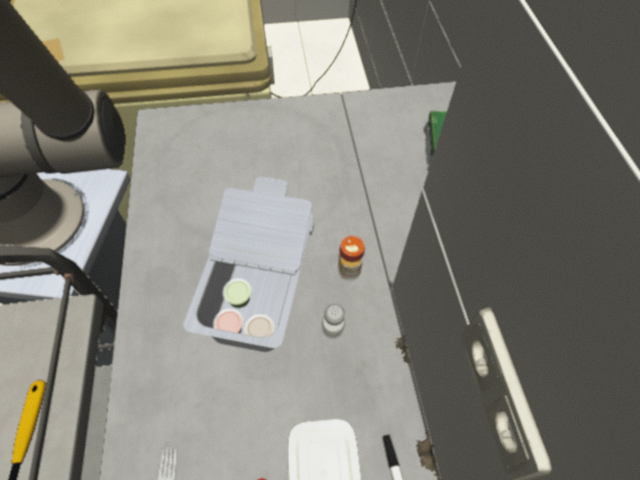

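View pics/side0.png

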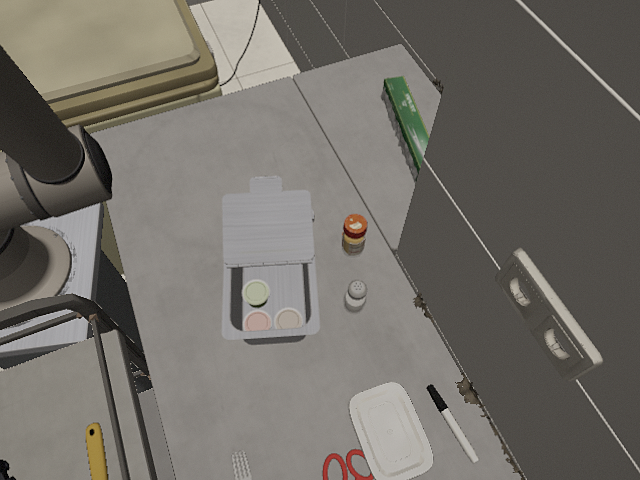

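The leaf is folded back over the fixed half. Its tab's outer edge is near (270,179) in the scene view and (265,177) in the side view, and the spine is near (255,265) and (269,264). I'll enlarge both views to get accurate corner positions.

```bash
cat > h.py <<'E'
import numpy as np, cv2
from workcell import r, optics
from scipy.spatial.transform import Rotation as Ro
def dist(m): return np.array([m["k1"],0,0,0,0.])
def ray(n,px):
    m=optics.camera_model(n)
    u=cv2.undistortPoints(np.array([[px]],float),m["K"],dist(m))[0,0]
    d=m["R"].T@np.array([u[0],u[1],1]); return -m["R"].T@m["t"], d
def tri(a,b):
    A=np.zeros((3,3));B=np.zeros(3);L=[ray("scene",a),ray("side",b)]
    for o,d in L:
        d=d/np.linalg.norm(d);P=np.eye(3)-np.outer(d,d);A+=P;B+=P@o
    x=np.linalg.solve(A,B); o,d=L[0]; d=d/np.linalg.norm(d); v=x-o
    return x,2*np.linalg.norm(v-d*(v@d))
def plane(n,px,z):
    o,d=ray(n,px); return o+d*(z-o[2])/d[2]
def cloud(n,d):
    m=optics.camera_model(n);v,u=np.mgrid[:480,:640]
    p=cv2.undistortPoints(np.stack([u,v],-1).reshape(-1,1,2).astype(float),m["K"],dist(m))[:,0]
    c=np.c_[p,np.ones(len(p))]*d.reshape(-1,1)
    return ((c-m["t"])@m["R"]).reshape(480,640,3)
E
python3 - <<'E'
from h import *
P=[((257,178),(250,178)),((287,182),(281,177)),((222,188),(222,195)),((312,199),(313,191)),((210,258),(225,265)),((299,272),(313,262)),((186,328),(222,338)),((274,348),(319,334))]
for a,b in P:
    x,e=tri(a,b); print(np.round(x,4),round(e,4))
D=[]
for n,x0,y0 in(("scene",175,165),("side",205,165)):
    z=np.load(n+"0.npz"); C=cloud(n,z["d"])
    for px in ((270,184),(265,220),(255,250)) if n=="scene" else((265,183),(266,210),(268,250)): print(n,px,np.round(np.median(C[px[1]-2:px[1]+3,px[0]-2:px[0]+3].reshape(-1,3),0),4))
    D.append(cv2.resize(z["p"][y0:y0+185,x0:x0+125,::-1],None,fx=3.2,fy=3.2,interpolation=cv2.INTER_CUBIC))
cv2.imwrite("pics/crop.png",np.hstack(D))
E
```

```text
[0.4832 0.0516 0.1533] 0.0004
[0.5402 0.0408 0.162 ] 0.0028
[0.4329 0.0047 0.1743] 0.0001
[ 0.5919 -0.0161  0.1906] 0.0075
[ 0.4219 -0.0932  0.0977] 0.0003
[ 0.5796 -0.0987  0.0853] 0.0074
[ 0.4066 -0.2157  0.0689] 0.0029
[ 0.5673 -0.2565  0.1405] 0.0035
scene (270, 184) [0.5097 0.0404 0.1545]
scene (265, 220) [ 0.5106 -0.0264  0.1357]
scene (255, 250) [ 0.5016 -0.0794  0.1183]
side (265, 183) [0.5096 0.0357 0.1535]
side (266, 210) [ 0.5058 -0.0144  0.1398]
side (268, 250) [ 0.5012 -0.0842  0.117 ]
```

View pics/crop.png

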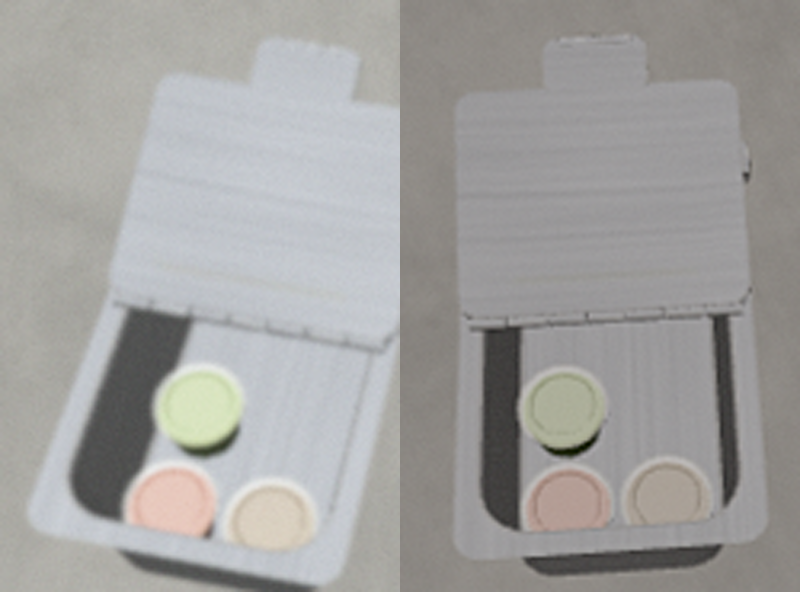

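The crop shows the tab's outer edge at scene ≈(271,179) and side ≈(266,177). The spine runs from (211,259) to (297,274) in scene and from (226,266) to (313,261) in side. Depth is clean, so I'll fit the leaf plane and rim from it.

```bash
cat > fit.py <<'E'
from h import *
def fit(n,d):
    C=cloud(n,d).reshape(-1,3)
    b=(C[:,0]>.38)&(C[:,0]<.64)&(C[:,1]>-.28)&(C[:,1]<.1)&(C[:,2]>.085)&(C[:,2]<.2); C=C[b]
    # cover box: drop shakers/pots by largest blob on XY grid
    g=np.zeros((400,400),np.uint8); ij=((C[:,:2]-[.3,-.3])/.002).astype(int); g[ij[:,0],ij[:,1]]=1
    g=cv2.morphologyEx(g,cv2.MORPH_CLOSE,np.ones((3,3)))
    _,l,st,_=cv2.connectedComponentsWithStats(g); k=1+np.argmax(st[1:,4]); C=C[l[ij[:,0],ij[:,1]]==k]
    rim=C[np.abs(C[:,2]-.1)<.008]; L=C[C[:,2]>.114]
    for _ in range(4):
        c=L.mean(0);nv=np.linalg.svd(L-c,full_matrices=False)[2][2];L=L[np.abs((L-c)@nv)<.005]
    nv*=np.sign(nv[2])
    print(n,len(C),"normal",nv,"tilt",np.arccos(nv[2]),"yaw_n",np.arctan2(nv[0],-nv[1]))
    print(" allrect",cv2.minAreaRect(C[:,:2].astype(np.float32)))
    low=C[(C[:,2]<.108)]; print(" rimrect",cv2.minAreaRect(low[:,:2].astype(np.float32)),"rimz",np.median(rim[:,2]))
    return C,L,c,nv
if __name__=="__main__":
    for n in("scene","side"):
        C,L,c,nv=fit(n,np.load(n+"0.npz")["d"])
        i=C[:,1]>.0; T=C[np.argsort(C[:,1])[-60:]]; print(" far edge",T.mean(0),"xrange",C[C[:,1]>.03][:,0].min(),C[C[:,1]>.03][:,0].max(),"c",c)
        print(" leaf rect",cv2.minAreaRect(L[:,:2].astype(np.float32)))
    for a,b in [((259.5,177.5),(254,177)),((285.5,180.5),(277,177)),((211,259),(226,266)),((297,274),(313,261))]: print(tri(a,b))
    for n,q in(("scene",[(183,331),(278,348)]),("side",[(222,339),(320,335)])): print(n,[plane(n,p,.1) for p in q])
    for n,q in(("scene",[(237,292),(228,322),(259,327)]),("side",[(255.5,293),(257,323),(288,321)])): print(n,[plane(n,p,.039).round(3) for p in q])
E
python3 fit.py
```

```text
scene 9709 normal [-0.0202602  -0.29152064  0.95634996] tilt 0.2965513326422867 yaw_n -0.06938678262514901
 allrect ((0.502703845500946, -0.09221437573432922), (0.28916165232658386, 0.16798712313175201), 85.38097381591797)
 rimrect ((0.5010104775428772, -0.10551619529724121), (0.2628690004348755, 0.1660926640033722), 84.524658203125) rimz 0.10073354820444756
 far edge [0.5053322  0.04857831 0.15717105] xrange 0.4803456291771884 0.5397550241098332 c [ 0.50633232 -0.02859057  0.13390894]
 leaf rect ((0.5056237578392029, -0.021564848721027374), (0.14781554043293, 0.16222348809242249), 85.57967376708984)
side 9208 normal [-0.02037589 -0.28773441  0.95749346] tilt 0.29261281750832535 yaw_n -0.07069689940319042
 allrect ((0.5015659928321838, -0.09409259259700775), (0.2895129919052124, 0.1731623113155365), 86.32318878173828)
 rimrect ((0.502112090587616, -0.11933892965316772), (0.24160327017307281, 0.17310009896755219), 87.42279815673828) rimz 0.10009528791931542
 far edge [0.5055538  0.04667115 0.15606826] xrange 0.4814475654414744 0.5405922166008653 c [ 0.50542553 -0.02993071  0.13359852]
[... 162 characters left out ...]
]), np.float64(0.00026014172602678614))
(array([0.53345777, 0.05780214, 0.1431321 ]), np.float64(0.005200319556535878))
(array([ 0.42318839, -0.09358581,  0.09472164]), np.float64(0.0007116871912150888))
(array([ 0.57848939, -0.10769276,  0.10018471]), np.float64(0.0015220756526718583))
scene [array([ 0.4135396, -0.2309214,  0.1      ]), array([ 0.56806649, -0.24007409,  0.1       ])]
side [array([ 0.41109919, -0.23038296,  0.1       ]), array([ 0.57105655, -0.24614451,  0.1       ])]
scene [array([ 0.469, -0.125,  0.039]), array([ 0.466, -0.184,  0.039]), array([ 0.521, -0.186,  0.039])]
side [array([ 0.468, -0.128,  0.039]), array([ 0.466, -0.187,  0.039]), array([ 0.521, -0.191,  0.039])]
```

```bash
cat > path.py <<'E'
from h import *
YAW=-.073; EX=np.array([np.cos(YAW),np.sin(YAW),0]); EY=np.array([-np.sin(YAW),np.cos(YAW),0]); EZ=np.array([0,0,1.])
S=np.array([.5005,-.105,.104]); RHO=.011
def quat(az,el,flip):
    "az: from +x toward -y; el: up positive; tool y horizontal"
    a=np.array([np.cos(el)*np.cos(az),-np.cos(el)*np.sin(az),np.sin(el)])
    y=np.array([np.sin(az),np.cos(az),0])*(-1 if flip else 1)
    return a,Ro.from_matrix(np.c_[np.cross(y,a),y,a]).as_quat()
def pose(th,az,el,flip,s=.150,gap=0.,dx=0.):
    n=EY*np.sin(th)+EZ*np.cos(th); l=-EY*np.cos(th)+EZ*np.sin(th)
    a,q=quat(az,el,flip)
    return S+EX*dx+l*s+n*(RHO+gap)-a*(r.tip_extent-RHO),q
E
python3 - <<'E'
from path import *
for flip in(0,1):
  for az in np.radians([0,20,40,60,90]):
    o=[]
    for th,el in((2.9,0),(2.9,.2),(2.3,0),(1.57,-.2),(1.,-.5),(.5,-.9),(0,-1.2)):
        p,q=pose(th,az,el,flip); s=r.solve_ik(p,q); o.append("None" if s is None else str(np.round(s,1).tolist()))
    print(flip,round(np.degrees(az)),"|".join(o))
E
```

```text
0 0 [-0.2, 1.2, 2.6, 2.9, 2.3, 1.4]|[-0.2, 1.4, 2.5, 2.9, 2.5, 1.4]|[-0.4, 0.9, 2.7, 2.7, 2.0, 1.4]|[-0.8, 0.4, 2.6, 2.3, 1.2, 1.7]|[-0.9, 0.2, 2.3, 1.8, 0.8, 2.3]|[-0.9, 0.2, 2.1, 1.0, 0.6, 3.1]|[-0.8, 0.4, 1.9, 0.5, 0.6, -2.7]
0 20 [0.3, 1.1, 2.5, 3.8, 1.9, 1.8]|[0.3, 1.2, 2.4, 3.9, 2.1, 1.9]|[0.1, 0.8, 2.6, 3.6, 1.8, 1.7]|[-0.3, 0.4, 2.6, 3.2, 1.2, 1.6]|[-0.6, 0.2, 2.4, 2.6, 0.5, 1.9]|None|[-0.7, 0.4, 1.9, 0.3, 0.5, -2.1]
0 40 None|None|None|[0.1, 0.4, 2.4, 4.0, 1.1, 1.3]|[-0.3, 0.2, 2.3, 3.9, 0.5, 1.1]|None|[-0.6, 0.4, 1.9, -0.1, 0.4, -1.4]
0 60 None|None|None|None|None|[-0.4, 0.3, 2.0, -1.0, 0.5, -0.1]|[-0.5, 0.4, 1.9, -0.4, 0.5, -0.8]
0 90 None|None|None|None|None|[-0.2, 0.4, 1.8, -0.8, 0.9, 0.3]|[-0.4, 0.5, 1.8, -0.5, 0.8, -0.1]
1 0 [-0.2, 1.2, 2.6, 2.9, 2.3, -1.7]|[-0.2, 1.4, 2.5, 2.9, 2.5, -1.8]|[-0.4, 0.9, 2.7, 2.7, 2.0, -1.8]|[-0.8, 0.4, 2.6, 2.3, 1.2, -1.4]|[-0.9, 0.2, 2.3, 1.8, 0.8, -0.9]|[-0.9, 0.2, 2.1, 1.0, 0.6, -0.1]|[-0.8, 0.4, 1.9, 0.5, 0.6, 0.5]
1 20 [0.3, 1.1, 2.5, 3.8, 1.9, -1.3]|[0.3, 1.2, 2.4, 3.9, 2.1, -1.2]|[0.1, 0.8, 2.6, 3.6, 1.8, -1.5]|[-0.3, 0.4, 2.6, 3.2, 1.2, -1.6]|[-0.6, 0.2, 2.4, 2.6, 0.5, -1.3]|None|[-0.7, 0.4, 1.9, 0.3, 0.5, 1.0]
1 40 None|None|None|[0.1, 0.4, 2.4, 4.0, 1.1, -1.8]|[-0.3, 0.2, 2.3, 3.9, 0.5, -2.0]|None|[-0.6, 0.4, 1.9, -0.1, 0.4, 1.7]
1 60 None|None|None|None|None|[-0.4, 0.3, 2.0, -1.0, 0.5, 3.1]|[-0.5, 0.4, 1.9, -0.4, 0.5, 2.4]
1 90 None|None|None|None|None|[-0.2, 0.4, 1.8, -0.8, 0.9, -2.9]|[-0.4, 0.5, 1.8, -0.5, 0.8, 3.0]
```

```bash
cat >> path.py <<'E'
from scipy.interpolate import PchipInterpolator as PI
T=[0,.5,.85,1.2,1.57,1.9,2.3,2.9]
AZ=PI(T,np.radians([0,0,8,22,30,28,22,20])); EL=PI(T,[-1.2,-.9,-.7,-.45,-.2,-.08,0,.08])
def wp(th,flip=1,**k): return pose(th,float(AZ(min(th,2.9))),float(EL(min(th,2.9))),flip,**k)
E
python3 - <<'E'
from path import *
for th in np.arange(2.9,-.05,-.145):
    p,q=wp(th,dx=-.012); s=r.solve_ik(p,q); n=EY*np.sin(th)+EZ*np.cos(th)
    print(round(th,2),p.round(3),None if s is None else s.round(2),"sinb",round(-n@Ro.from_quat(q).apply([0,0,1]),2))
p,q=wp(2.85,dx=-.012,gap=.02)
for d in (np.array([-.08,.03,0]),np.array([-.12,.1,0]),np.array([-.1,.1,.15]),np.array([-.1,.1,.3])): 
    for f in(0,1):
        q=wp(2.85,f)[1];s=r.solve_ik(p+d,q); print(d,f,None if s is None else s.round(2))
E
```

```text
2.9 [0.486 0.049 0.128] [ 0.3   1.17  2.45  3.88  2.02 -1.26] sinb 0.14
2.76 [0.486 0.043 0.149] [ 0.28  1.09  2.48  3.84  1.98 -1.29] sinb 0.16
2.61 [0.485 0.035 0.17 ] [ 0.26  1.01  2.52  3.81  1.93 -1.33] sinb 0.18
2.46 [0.485 0.024 0.189] [ 0.23  0.93  2.54  3.77  1.87 -1.38] sinb 0.2
2.32 [0.484 0.011 0.206] [ 0.19  0.84  2.56  3.73  1.8  -1.43] sinb 0.22
2.17 [ 0.483 -0.005  0.221] [ 0.15  0.75  2.57  3.71  1.7  -1.48] sinb 0.26
2.03 [ 0.482 -0.022  0.234] [ 0.13  0.66  2.56  3.72  1.58 -1.53] sinb 0.31
1.88 [ 0.48  -0.041  0.244] [ 0.08  0.57  2.55  3.71  1.47 -1.58] sinb 0.36
1.74 [ 0.479 -0.061  0.252] [ 0.01  0.48  2.55  3.67  1.35 -1.63] sinb 0.39
1.59 [ 0.478 -0.083  0.256] [-0.08  0.39  2.54  3.62  1.19 -1.67] sinb 0.42
1.45 [ 0.476 -0.105  0.258] [-0.21  0.28  2.53  3.48  0.99 -1.68] sinb 0.43
1.3 [ 0.475 -0.127  0.257] [-0.39  0.17  2.5   3.2   0.73 -1.6 ] sinb 0.42
1.16 [ 0.473 -0.149  0.252] [-0.57  0.11  2.44  2.77  0.52 -1.34] sinb 0.42
1.01 [ 0.472 -0.171  0.245] [-0.73  0.09  2.36  2.1   0.45 -0.85] sinb 0.42
0.87 [ 0.471 -0.191  0.235] [-0.82  0.12  2.27  1.58  0.5  -0.48] sinb 0.45
0.72 [ 0.471 -0.208  0.221] [-0.86  0.16  2.19  1.29  0.56 -0.29] sinb 0.52
0.58 [ 0.471 -0.223  0.206] [-0.88  0.21  2.12  1.1   0.6  -0.17] sinb 0.61
0.43 [ 0.471 -0.235  0.188] [-0.87  0.25  2.06  0.94  0.59 -0.03] sinb 0.71
0.29 [ 0.471 -0.244  0.169] [-0.84  0.3   2.02  0.78  0.59  0.12] sinb 0.81
0.14 [ 0.472 -0.251  0.149] [-0.81  0.34  1.97  0.62  0.59  0.28] sinb 0.88
-0.0 [ 0.473 -0.254  0.128] [-0.78  0.4   1.93  0.47  0.6   0.44] sinb 0.93
[-0.08  0.03  0.  ] 0 None
[-0.08  0.03  0.  ] 1 None
[-0.12  0.1   0.  ] 0 None
[-0.12  0.1   0.  ] 1 None
[-0.1   0.1   0.15] 0 None
[-0.1   0.1   0.15] 1 None
[-0.1  0.1  0.3] 0 None
[-0.1  0.1  0.3] 1 None
```

Run:
```python
from path import *
th=2.85
def t(name,p,q):
    s=r.solve_ik(p,q); print(name,p.round(3),None if s is None else s.round(2))
for az,el in((15,.0),(15,.08),(20,.05)):
  az=np.radians(az);p,q=pose(th,az,el,1,dx=-.012,gap=.012)
  for d in((0,0,0),(0,.04,0),(0,.07,0),(.03,.07,0),(0,.1,0),(0,.07,.1),(0,.07,.2),(0.04,.07,.2),(-.0,-.1,.3)): t((round(az,2),el,d),p+d,q)
for az,el,p in((0,-1.,(.42,-.15,.4)),(0,-.5,(.42,-.1,.4)),(0,-.5,(.45,.05,.4)),(10,-.3,(.47,.1,.35))):
  t((az,el),np.array(p),quat(np.radians(az),el,1)[1])
```

```text
(np.float64(0.26), 0.0, (0, 0, 0)) [0.486 0.049 0.125] [ 0.22  1.15  2.52  3.69  2.04 -1.3 ]
(np.float64(0.26), 0.0, (0, 0.04, 0)) [0.486 0.089 0.125] [ 0.38  1.1   2.46  3.82  1.91 -1.31]
(np.float64(0.26), 0.0, (0, 0.07, 0)) [0.486 0.119 0.125] [ 0.48  1.07  2.41  3.91  1.82 -1.34]
(np.float64(0.26), 0.0, (0.03, 0.07, 0)) [0.516 0.119 0.125] [ 0.43  1.03  2.36  3.85  1.76 -1.41]
(np.float64(0.26), 0.0, (0, 0.1, 0)) [0.486 0.149 0.125] [ 0.57  1.04  2.36  3.99  1.74 -1.38]
(np.float64(0.26), 0.0, (0, 0.07, 0.1)) [0.486 0.119 0.225] [ 0.48  0.72  2.46  3.88  1.6  -1.54]
(np.float64(0.26), 0.0, (0, 0.07, 0.2)) [0.486 0.119 0.325] [ 0.48  0.36  2.41  3.92  1.3  -1.83]
(np.float64(0.26), 0.0, (0.04, 0.07, 0.2)) [0.526 0.119 0.325] [ 0.42  0.39  2.33  3.87  1.25 -1.84]
(np.float64(0.26), 0.0, (-0.0, -0.1, 0.3)) [ 0.486 -0.051  0.425] [-0.26 -0.08  2.44  3.15  0.79 -1.57]
(np.float64(0.26), 0.08, (0, 0, 0)) [0.486 0.049 0.124] [ 0.22  1.23  2.49  3.72  2.16 -1.26]
(np.float64(0.26), 0.08, (0, 0.04, 0)) [0.486 0.089 0.124] [ 0.37  1.17  2.44  3.86  2.02 -1.27]
(np.float64(0.26), 0.08, (0, 
[... 1091 characters left out ...]
0)) [0.486 0.151 0.124] [ 0.62  1.05  2.28  4.13  1.73 -1.41]
(np.float64(0.35), 0.05, (0, 0.07, 0.1)) [0.486 0.121 0.224] [ 0.54  0.76  2.39  4.03  1.63 -1.56]
(np.float64(0.35), 0.05, (0, 0.07, 0.2)) [0.486 0.121 0.324] [ 0.54  0.43  2.36  4.05  1.4  -1.84]
(np.float64(0.35), 0.05, (0.04, 0.07, 0.2)) [0.526 0.121 0.324] [ 0.48  0.45  2.29  4.    1.35 -1.87]
(np.float64(0.35), 0.05, (-0.0, -0.1, 0.3)) [ 0.486 -0.049  0.424] [-0.13 -0.01  2.44  3.42  0.93 -1.75]
(0, -1.0) [ 0.42 -0.15  0.4 ] [-0.77 -0.16  1.82  0.44  1.09  0.67]
(0, -0.5) [ 0.42 -0.1   0.4 ] [-0.94 -0.34  2.22  1.18  0.88 -0.01]
(0, -0.5) [0.45 0.05 0.4 ] None
(10, -0.3) [0.47 0.1  0.35] [ 0.33 -0.02  2.34  4.05  0.62 -2.22]
```

Run:
```python
from path import *
from workcell import command_gripper
command_gripper(0.0,20)
r.reach(np.array([.42,-.15,.4]),quat(0,-1.,1)[1]); print(r.read_state()["time_s"])
p,q=pose(2.85,np.radians(15),.08,1,dx=-.012,gap=.012)
for d in((0,-.1,.3),(0,.07,.2)):
    r.reach(p+d,q)
f0=r.read_state()["contact_force"]
print(r.move_straight(p+[0,.07,0],speed=.15,max_force=8))
s=r.read_state(); print(s["time_s"],s["eef_pos"],p+[0,.07,0],f0,s["contact_force"],s["grip_width"])
D=[]
for n in("scene","side"):
    i,d=optics.get_image(n); np.savez(n+"1.npz",p=i,d=d); D.append(i[60:360,100:400,::-1])
cv2.imwrite("pics/d1.png",cv2.resize(np.hstack(D),None,fx=1.33,fy=1.33))
```

```text
2.3833
False
7.0333 [0.48609815 0.11920609 0.12475861] [0.48601295 0.11936694 0.12397379] [-0.37487463  0.07810652  0.60285242] [ 0.64579742 -0.01802387  0.72579402] 0.00024727825452242286
```

View pics/d1.png

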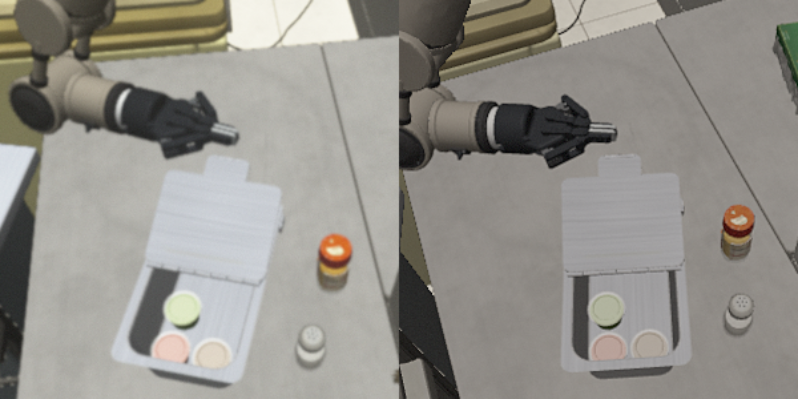

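The view shows the knuckles sticking out sideways, at crop (170,152) in the left panel. They would foul the leaf's corner. I'll roll the tool so its y axis stays parallel to the leaf face throughout.

```bash
cat >> path.py <<'E'
EL=PI(T,[-1.2,-.9,-.7,-.45,-.2,-.05,.06,.13])
def wp(th,flip=0,s=.150,gap=0.,dx=-.012,thc=None):
    "thc: leaf angle for the tool's attitude (defaults to th)"
    tc=min(th if thc is None else thc,2.9)
    n=EY*np.sin(th)+EZ*np.cos(th); l=-EY*np.cos(th)+EZ*np.sin(th); lc=-EY*np.cos(tc)+EZ*np.sin(tc)
    a=quat(float(AZ(tc)),float(EL(tc)),0)[0]
    y=lc-a*(lc@a); y/=np.linalg.norm(y)*(-1 if flip else 1)
    return S+EX*dx+l*s+n*(RHO+gap)-a*(r.tip_extent-RHO),Ro.from_matrix(np.c_[np.cross(y,a),y,a]).as_quat()
E
python3 - <<'E'
from path import *
for f in(0,1):
  for th in np.arange(2.9,-.05,-.29):
    p,q=wp(th,f); s=r.solve_ik(p,q); n=EY*np.sin(th)+EZ*np.cos(th)
    print(f,round(th,2),p.round(3),None if s is None else s.round(2),"sinb",round(-n@Ro.from_quat(q).apply([0,0,1]),2))
for f in (0,1):
 p,q=wp(2.85,f,gap=.012)
 for d in((0,0,0),(0,.07,0)): s=r.solve_ik(p+d,q);print(f,d,p+d,None if s is None else s.round(2))
E
```

```text
0 2.9 [0.486 0.049 0.127] [0.3  1.21 2.43 3.9  2.09 2.19] sinb 0.19
0 2.61 [0.485 0.035 0.169] [0.26 1.08 2.5  3.83 2.02 2.41] sinb 0.23
0 2.32 [0.484 0.011 0.205] [0.19 0.92 2.56 3.75 1.91 2.61] sinb 0.27
0 2.03 [ 0.482 -0.022  0.234] [0.13 0.71 2.56 3.73 1.68 2.79] sinb 0.33
0 1.74 [ 0.479 -0.061  0.252] [0.01 0.5  2.55 3.67 1.38 2.94] sinb 0.4
0 1.45 [ 0.476 -0.105  0.258] None sinb 0.43
0 1.16 [ 0.473 -0.149  0.252] [-0.57  0.11  2.44  2.77  0.52 -2.49] sinb 0.42
0 0.87 [ 0.471 -0.191  0.235] [-0.82  0.12  2.27  1.58  0.5  -1.25] sinb 0.45
0 0.58 [ 0.471 -0.223  0.206] [-0.88  0.21  2.12  1.1   0.6  -0.54] sinb 0.61
0 0.29 [ 0.471 -0.244  0.169] [-0.84  0.3   2.02  0.78  0.59  0.03] sinb 0.81
0 -0.0 [ 0.473 -0.254  0.128] [-0.78  0.4   1.93  0.47  0.6   0.5 ] sinb 0.93
1 2.9 [0.486 0.049 0.127] [ 0.3   1.21  2.43  3.9   2.09 -0.95] sinb 0.19
1 2.61 [0.485 0.035 0.169] [ 0.26  1.08  2.5   3.83  2.02 -0.73] sinb 0.23
1 2.32 [0.484 0.011 0.205] [ 0.19  0.92  2.56  3.75  1.91 -0.53] sinb 0.27
1 2.03 [ 0.482 -0.022  0.234] [ 0.13  0.71  2.56  3.73  1.68 -0.36] sinb 0.33
1 1.74 [ 0.479 -0.061  0.252] [ 0.01  0.5   2.55  3.67  1.38 -0.2 ] sinb 0.4
1 1.45 [ 0.476 -0.105  0.258] [-0.21  0.28  2.52  3.48  0.98 -0.  ] sinb 0.43
1 1.16 [ 0.473 -0.149  0.252] [-0.57  0.11  2.44  2.77  0.52  0.65] sinb 0.42
1 0.87 [ 0.471 -0.191  0.235] [-0.82  0.12  2.27  1.58  0.5   1.89] sinb 0.45
1 0.58 [ 0.471 -0.223  0.206] [-0.88  0.21  2.12  1.1   0.6   2.6 ] sinb 0.61
1 0.29 [ 0.471 -0.244  0.169] None sinb 0.81
1 -0.0 [ 0.473 -0.254  0.128] [-0.78  0.4   1.93  0.47  0.6  -2.64] sinb 0.93
0 (0, 0, 0) [0.48644665 0.05050796 0.12330055] [0.3  1.22 2.42 3.91 2.08 2.25]
0 (0, 0.07, 0) [0.48644665 0.12050796 0.12330055] [0.54 1.14 2.31 4.09 1.89 2.16]
1 (0, 0, 0) [0.48644665 0.05050796 0.12330055] [ 0.3   1.22  2.42  3.91  2.08 -0.9 ]
1 (0, 0.07, 0) [0.48644665 0.12050796 0.12330055] [ 0.54  1.14  2.31  4.09  1.89 -0.98]
```

```bash
sed -i 's/lc=-EY\*np.cos(tc)+EZ\*np.sin(tc)/tr=max(tc,.6); lc=-EY*np.cos(tr)+EZ*np.sin(tr)/; s/def wp(th,flip=0,s=.150/def wp(th,flip=1,s=.150/' path.py
sed -n '/^def wp(th,flip=1,s/,$p' path.py | tail -8
python3 - <<'E'
from path import *
for th in np.arange(.7,-.06,-.1):
    p,q=wp(th); s=r.solve_ik(p,q); print(round(th,2),None if s is None else s.round(2))
p,q=wp(2.85,gap=.012)
print(r.move_straight(p+[0,.07,0],q,speed=.06,max_force=8))
print(r.move_straight(p,q,speed=.08,max_force=6)); print(r.read_state()["contact_force"].round(2))
for th in(2.85,2.75,2.65):
    h=r.move_straight(*wp(th),speed=.05,max_force=10); s=r.read_state(); print(th,h,s["contact_force"].round(2),(s["eef_pos"]-wp(th)[0]).round(4),s["time_s"])
D=[]
for n in("scene","side"):
    i,d=optics.get_image(n); np.savez(n+"2.npz",p=i,d=d); D.append(i[100:360,120:380,::-1])
cv2.imwrite("pics/d2.png",cv2.resize(np.hstack(D),None,fx=1.53,fy=1.53))
E
```

```text
def wp(th,flip=1,s=.150,gap=0.,dx=-.012,thc=None):
    "thc: leaf angle for the tool's attitude (defaults to th)"
    tc=min(th if thc is None else thc,2.9)
    n=EY*np.sin(th)+EZ*np.cos(th); l=-EY*np.cos(th)+EZ*np.sin(th); tr=max(tc,.6); lc=-EY*np.cos(tr)+EZ*np.sin(tr)
    a=quat(float(AZ(tc)),float(EL(tc)),0)[0]
    y=lc-a*(lc@a); y/=np.linalg.norm(y)*(-1 if flip else 1)
    return S+EX*dx+l*s+n*(RHO+gap)-a*(r.tip_extent-RHO),Ro.from_matrix(np.c_[np.cross(y,a),y,a]).as_quat()
0.7 [-0.87  0.17  2.17  1.25  0.57  2.35]
0.6 [-0.88  0.2   2.13  1.12  0.6   2.56]
0.5 [-0.88  0.23  2.09  1.01  0.6   2.69]
0.4 [-0.86  0.26  2.05  0.9   0.59  2.82]
0.3 [-0.84  0.29  2.02  0.79  0.59  2.96]
0.2 None
0.1 [-0.8   0.36  1.96  0.57  0.59 -3.03]
0.0 [-0.78  0.4   1.93  0.47  0.6  -2.88]
False
True
[-3.87  7.08  0.1 ]
2.85 True [0.2  4.35 0.82] [ 0.0007  0.0167 -0.011 ] 8.525
2.75 True [-0.29  3.    0.63] [ 0.0013  0.0206 -0.0249] 8.7667
2.65 True [-0.82  2.33 -1.87] [ 0.0019  0.0259 -0.0385] 9.0417
```

View pics/d2.png

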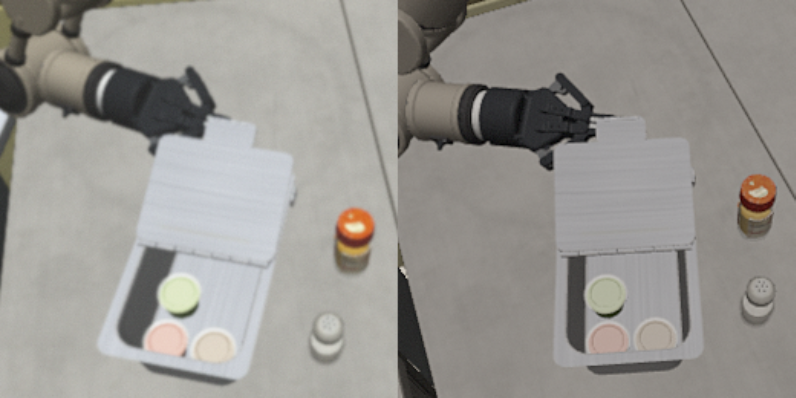

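The lower knuckle met the pan's rim with about 7 N, 17 mm short of the target. I'll back off and hold the tool's y axis vertical until the leaf is upright.

```bash
sed -i 's/tr=max(tc,.6)/tr=min(max(tc,1.2),1.57)/' path.py
python3 - <<'E'
from path import *
for n in("scene","side"):
    C=cloud(n,np.load(n+"2.npz")["d"]).reshape(-1,3); e=C-S; L=C[(abs(e@EX)<.06)&(e@EY>.03)&(e@EY<.115)&(C[:,2]>.11)&(C[:,2]<.17)]
    print(n,np.polyfit((L-S)@EY,L[:,2],1),len(L))
bad=0
for th in list(np.arange(2.95,-.06,-.1)):
    p,q=wp(th); s=r.solve_ik(p,q); 
    if s is None: print("none",th)
    elif round(th*10+.5)%5==0: print(round(th,2),s.round(2))
s=r.read_state(); p,q=wp(2.85,gap=.015,s=.149)
for d in((0,.07,0),(0,.04,0)): x=r.solve_ik(p+d,q); print(None if x is None else x.round(2))
print(s["eef_pos"],p,s["contact_force"])
E
```

```text
scene [0.30955218 0.11094864] 3238
side [0.30414445 0.11139659] 3132
2.95 [0.3  1.23 2.42 3.91 2.09 0.35]
2.45 [0.22 0.99 2.53 3.79 1.97 0.23]
1.95 [0.11 0.65 2.56 3.73 1.6  0.04]
1.45 [-0.21  0.28  2.52  3.48  0.98 -0.  ]
0.95 [-0.78  0.1   2.32  1.83  0.47  1.35]
0.45 [-0.87  0.25  2.07  0.95  0.6   2.12]
-0.05 [-0.76  0.41  1.91  0.42  0.61  2.96]
[0.54 1.15 2.31 4.09 1.9  0.26]
[0.44 1.18 2.36 4.02 1.97 0.31]
[0.48742413 0.06377033 0.12491177] [0.48643969 0.05041286 0.12013971] [-0.44056605  2.88485533  0.46406955]
```

Run:
```python
from path import *
q0=r.read_state()["eef_pos"]; p,q=wp(2.85,gap=.015,s=.149)
r.move_straight(np.array([q0[0],.125,p[2]]),speed=.1)
r.reach(p+[0,.07,0],q); f=r.read_state()["contact_force"]
print(r.move_straight(p,q,speed=.08,max_force=5)); s=r.read_state(); print(f.round(2),s["contact_force"].round(2),(s["eef_pos"]-p).round(4))
for th in(2.85,2.75,2.65,2.55):
    h=r.move_straight(*wp(th,s=.149),speed=.06,max_force=10); s=r.read_state(); print(th,h,s["contact_force"].round(2),(s["eef_pos"]-wp(th,s=.149)[0]).round(4),s["time_s"])
    if h: break
D=[]
for n in("scene","side"):
    i,d=optics.get_image(n); np.savez(n+"3.npz",p=i,d=d); D.append(i[100:360,120:380,::-1])
    C=cloud(n,d).reshape(-1,3); e=C-S; L=C[(abs(e@EX)<.06)&(e@EY>.03)&(e@EY<.10)&(C[:,2]>.11)&(C[:,2]<.2)]
    print(n,np.polyfit((L-S)@EY,L[:,2],1),len(L))
cv2.imwrite("pics/d3.png",cv2.resize(np.hstack(D),None,fx=1.53,fy=1.53))
```

```text
False
[ 0.47 -0.3  -0.06] [-0.79  0.05 -0.18] [0.     0.0003 0.    ]
2.85 False [ 0.08  0.11 -0.09] [ 0.     -0.      0.0007] 12.45
2.75 False [ 0.76 -0.11 -0.03] [ 0.     -0.0001  0.0004] 12.85
2.65 False [0.08 0.21 0.17] [ 0.0001 -0.      0.0004] 13.25
2.55 False [0.88 0.84 0.67] [ 0.0001 -0.      0.0004] 13.65
scene [0.69135348 0.11200785] 3426
side [0.68710828 0.11313347] 3310
```

View pics/d3.png

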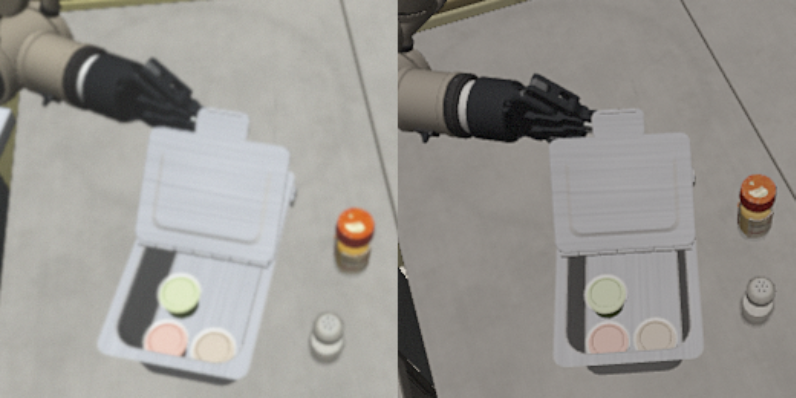

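The leaf is turning with the tool, now at θ≈2.54. The tip sits under the tab at crop (205,118). Continuing.

Run:
```python
from path import *
for th in np.arange(2.4,.55,-.15):
    h=r.move_straight(*wp(th,s=.149),speed=.065,max_force=12); s=r.read_state(); print(round(th,2),h,s["contact_force"].round(2),s["time_s"])
    if h: break
D=[]
for n in("scene","side"):
    i,d=optics.get_image(n); np.savez(n+"4.npz",p=i,d=d); D.append(i[100:360,120:380,::-1])
cv2.imwrite("pics/d4.png",cv2.resize(np.hstack(D),None,fx=1.53,fy=1.53))
```

```text
2.4 False [-0.47 -0.62  0.46] 14.25
2.25 False [-0.57  0.4  -0.25] 14.75
2.1 False [1.06 0.05 0.49] 15.2417
1.95 False [0.39 0.71 0.63] 15.7333
1.8 False [-0.28  0.87 -0.33] 16.225
1.65 False [ 0.18 -0.55 -0.18] 16.7167
1.5 False [ 0.48 -0.38 -0.06] 17.2167
1.35 False [-0.05 -0.4   0.31] 17.725
1.2 False [ 0.2  -0.12 -0.25] 18.2583
1.05 False [ 0.14 -0.64 -0.07] 18.95
0.9 False [-0.5  -0.75  0.33] 19.6167
0.75 False [ 0.47  1.23 -0.05] 20.1167
0.6 False [ 0.05 -0.19  0.03] 20.6083
```

View pics/d4.png

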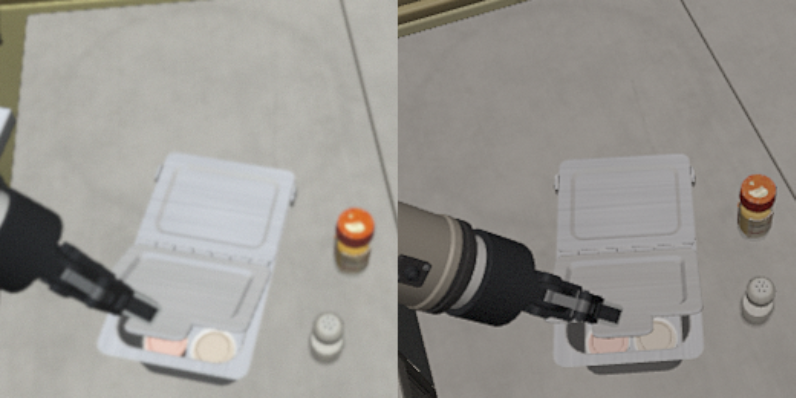

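Leaf past upright, at θ≈0.6, with the tip on the tab at crop (150,312). I'll lower it and finish with a guarded press.

Run:
```python
from path import *
for th in(.45,.3,.2,.12):
    h=r.move_straight(*wp(th,s=.149),speed=.05,max_force=8); s=r.read_state(); print(th,h,s["contact_force"].round(2),s["time_s"])
    if h: break
p,q=wp(0,s=.147)
h=r.move_straight(p+[0,0,.004],q,speed=.03,max_force=7); print(h)
if not h: h=r.move_straight(p-[0,0,.02],q,speed=.02,max_force=7)
s=r.read_state(); print(h,s["contact_force"].round(2),(s["eef_pos"]-p).round(4),s["time_s"])
r.hold(.3); e=r.read_state()["eef_pos"]; print(r.read_state()["contact_force"].round(2))
r.move_straight(e+[0,0,.05],speed=.1); r.move_straight(e+[-.05,-.08,.2],speed=.2)
D=[]
for n in("scene","side"):
    i,d=optics.get_image(n); np.savez(n+"5.npz",p=i,d=d); D.append(i[100:360,120:380,::-1])
    C=cloud(n,d).reshape(-1,3); e=C-S
    for lo,hi in((-.15,-.02),(.02,.11)):
        L=C[(e@EX>-.03)&(e@EX<.06)&(e@EY>lo)&(e@EY<hi)&(C[:,2]>.085)&(C[:,2]<.13)]
        print(n,np.polyfit((L-S)@EY,L[:,2],1),len(L),np.median(L[:,2]))
    print([plane(n,px,.09) for px in()])
cv2.imwrite("pics/d5.png",cv2.resize(np.hstack(D),None,fx=1.53,fy=1.53)); print(r.read_state()["time_s"])
```

```text
0.45 False [ 0.79 -0.93  0.36] 21.2917
0.3 False [-0.46  0.45  0.42] 21.875
0.2 False [0.49 0.33 0.42] 22.3167
0.12 False [ 0.25  0.46 -0.1 ] 22.7
False
True [-2.92  2.62  8.4 ] [ 0.0002 -0.0001  0.0019] 23.7167
[-1.61  0.21  6.69]
scene [-0.04286175  0.09773183] 3870 0.10070441638243119
scene [-0.00461522  0.10056481] 2031 0.10024424410227786
[]
side [-0.0385372   0.09754319] 3630 0.10027561991487294
side [-0.00388573  0.09984686] 1990 0.09960769034879162
[]
25.8083
```

View pics/d5.png

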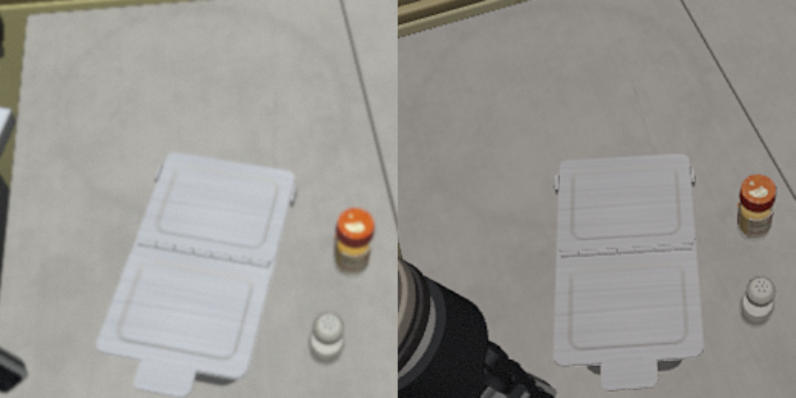

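The picture shows the cover shut, with the tab at crop (165,375), but the fit suggests about 0.035 rad of tilt. I'll check the height profile along the leaf.

Run:
```python
from path import *
for n in("scene","side"):
    C=cloud(n,np.load(n+"5.npz")["d"]).reshape(-1,3); e=C-S
    for x0,x1 in((-.01,.06),(.065,.08)):
        m=(e@EX>x0)&(e@EX<x1)&(C[:,2]>.08)
        print(n,x0,[(round(a*1000),round(float(np.median(C[m&(abs(e@EY-a)<.004)][:,2]))if 0 else float(np.median(C[m&(abs(e@EY-a)<.004)][:,2])*1000),1)) for a in np.arange(-.155,.13,.015)])
```

```text
scene -0.01 [(-155, 104.9), (-140, 104.9), (-125, 104.8), (-110, 100.7), (-95, 100.0), (-80, 100.1), (-65, 100.2), (-50, 100.0), (-35, 100.1), (-20, 101.2), (-5, 104.6), (10, 104.8), (25, 101.0), (40, 100.1), (55, 100.2), (70, 100.1), (85, 100.1), (100, 100.4), (115, 101.1), (130, 104.6)]
scene 0.065 [(-155, nan), (-140, nan), (-125, 104.1), (-110, 104.5), (-95, 104.4), (-80, 104.3), (-65, 104.6), (-50, 104.2), (-35, 104.2), (-20, 104.8), (-5, 104.6), (10, 104.1), (25, 104.6), (40, 104.0), (55, 104.7), (70, 104.8), (85, 104.6), (100, 104.7), (115, 105.1), (130, 104.7)]
side -0.01 [(-155, 104.1), (-140, 104.0), (-125, 104.3), (-110, 99.8), (-95, 99.9), (-80, 99.6), (-65, 99.8), (-50, 99.6), (-35, 99.5), (-20, 101.8), (-5, 104.7), (10, 104.1), (25, 100.0), (40, 99.6), (55, 99.7), (70, 99.5), (85, 99.4), (100, 99.5), (115, 101.4), (130, 103.9)]
side 0.065 [(-155, nan), (-140, nan), (-125, 103.7), (-110, 103.9), (-95, 104.1), (-80, 104.0), (-65, 104.2), (-50, 104.1), (-35, 103.8), (-20, 103.6), (-5, 103.9), (10, 103.8), (25, 104.0), (40, 104.2), (55, 104.2), (70, 104.3), (85, 103.8), (100, 103.7), (115, 104.1), (130, 103.4)]
  return _methods._mean(a, axis=axis, dtype=dtype,
  ret = ret.dtype.type(ret / rcount)
```

The leaf is flush: its margin and tab read 104 mm, the same as the fixed half. The apparent tilt came from the recessed panel. Shakers haven't moved and the arm is clear.

```bash
python3 -c "
from workcell import r
print(r.read_state()['contact_force'].round(2)); print(r.finish_job())"
```

```text
[ 0.16 -1.11  0.55]
the job is handed in; nothing more can be done
None
```

The pan is closed with the leaf flush on the rim (104 mm, level with the fixed half), pressed down with about 8 N; the shakers look unmoved, the pots are now hidden under the leaf, the arm is clear, and I handed the job in at about 26 s; on the first approach a gripper knuckle touched the fixed pan's rim with about 7–8 N.

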